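# Turn the top leaf of the key register over its rod

## Task

Turn the key register to its second leaf: with a fingertip under the tab of the top leaf, push that leaf up and over the brass rod, then press it down until it lies flat on the bare left-hand half of its stand. Turn it steadily rather than flinging it, do not pinch it between the fingers, and leave the two leaves below it lying where they are. Leave everything else on the shelf in its place.

Things in the scene. Friction and masses are not known exactly. Their poses are not given: they have to be found in the camera images.
- register: Key register: low beech stand, screwed to the shelf, 240 mm along its x (along the brass rod) by 292 mm in y, its top 50 mm above the shelf. Origin: centre of its underside. At yaw 0 +x points away from the robot, +y to the robot's left. Three plywood leaves turn on one rod over its middle; all start stacked on the right half (-y), the left half (+y) is bare. Open space under and beside the tabs.
- rod (a point): Middle of the brass hinge rod, above the stand's centre, 62.5 mm above the shelf. The leaves turn about the line through this point along the register's x axis. Brass end brackets hold the rod at x = -114 and +114 mm, rising 26 mm above the stand.
- top_leaf (a joint): Angle of the top leaf about the rod, rad: 0 = flat on the stack on the right, 1.57 = upright, 3.14 = flat on the left half; starts at 0 to 0.25, cannot pass 0 or 3.14. The hinge is stiff: the leaf stays where it is left, and 1 to 3 N at the tab turns it. The leaf (170 g) is 210 mm along the rod and reaches from 14 to 144 mm from it, plus the tab.
- top_leaf_tab (a point): Middle of the lower outer edge of the top leaf's tab; moves with the leaf. It is the tab nearest the robot: 55 mm wide along the rod, centred at register x = -70 mm, 6 mm thick, 30 mm long; its end is 174 mm from the rod and 28 mm beyond the stand. At angle 0 its underside is 66 mm above the shelf, with open air below; a 15 mm gap along the rod parts it from the next tab.
- top_leaf_mid (a point): Middle of the plywood underside of the top leaf, 79 mm from the rod; moves with the leaf. At angle 0 the whole underside (tab too) lies 4 mm above the rod's centre line; at 3.14 it faces up, 58.5 mm above the shelf. The upper side has a white card with a dark key figure and a brass plate on the tab, both 1.5 mm thick; fingers pressing on these and the plywood at once are pinching the leaf.
- second_leaf (a joint): Angle of the leaf under the top one, rad, same meaning; it lies at 0, its underside 4 mm below the rod's centre line, and must stay down. Its tab is the middle one (x = 0).
- third_leaf (a joint): Angle of the lowest leaf, rad, same meaning; it lies at 0 and must stay down. Its tab is the one farthest from the robot (x = +70 mm).
- key_stand: Bystander: slotted beech stand, 150 x 130 mm, 67 mm tall, fixed, on the right. Origin: centre of its underside.
- key0: Bystander: forged iron key about 200 mm long with a round bow, lying loose in a slot of the stand. Origin on its shank, about 50 mm above the shelf.
- key1: Bystander: the like, with a diamond bow.
- key2: Bystander: the like, with a kidney-shaped bow.
- tinderbox: Bystander: tin box with lid, 97 x 67 x 35 mm, loose, beyond the far end of the register. Origin: centre of its underside.
- chalice: Bystander: pewter chalice, 76 mm across, 141 mm tall, loose, beyond the far end of the register. Origin: centre of its foot.
- mallet: Bystander: wooden mallet with a barrel head 70 mm across and 110 mm long and a 27 mm thick ash handle, about 310 mm long, lying loose on the left, handle towards the robot. Origin on the shelf under the middle of its length.
- striker: Bystander: grey C-shaped flint striker, 85 x 35 mm, 10 mm thick, lying loose on the shelf just right of the register. Origin: middle of its underside.

How it is judged:
By the outcome, as a careful person would: the job done as asked, in the order asked, and still so for the second after the job is handed in, with the robot touching nothing.
It also fails if it takes over 48 s, if anything falls off the work surface, if the arm or the gripper's body presses on something with over 40 N, if the wrist force passes 120 N, or if a joint passes its speed limit or range.

## Robot

A 6-joint arm with a two-finger parallel gripper is mounted at the origin on the work surface. World frame = base frame: x ahead of the robot, y to its left, z up, the work surface at z = 0. Lengths are in mm, angles in rad, forces in N, time in s.
With the tool pointing down it reaches from about 275 to 1000 mm from the base axis. Payload 8.4 kg.
Tool frame: the origin (TCP) lies at the very end of the fingers, on their centre line; the grasp point (between the pads) lies 19 mm behind it; z points along the fingers, y is the direction in which the jaws open and shut (so a half turn about z gives the same grasp; the last joint's range is limited). The gripper opens to 85 mm and grips with 20 to 120 N. Pads are 22 mm wide; open, the fingers measure 114 mm over their backs; the gripper's body (76 mm by 85 mm) begins 54 mm behind the grasp point. The pads swing forward as they close: fully open they stand 13 mm farther back than shut.
Start: joints at [1.184, 0.353, 1.633, -0, 1.155, -0.002], TCP at [234.607, 579.299, 231.281] pointing down, gripper open.
Joint ranges: [-2.63, 2.63], [-0.92, 2.1], [0.06, 2.66], [-1.3, 4.44], [0, 2.69], [-3.02, 3.02]. Speed limits (rad/s): [2.22, 2.22, 2.79, 3.14, 3.14, 3.14].

## Interface

Orientations are given as [roll, pitch, yaw] about the fixed x, y, z axes, in that order (R = Rz(yaw) Ry(pitch) Rx(roll)).
In Python, from rig import readout, grab_frame, calibration, r gives the robot as it stands. The module is installed in compiled form; this text tells all that it offers.
- The arm moves only by the tool play_rows, never from a script. Its argument "rows" is a list of rows, each a list of 3 entries, a list of its own where there are three numbers: the closure in counts, from 0 (fully open) to 255 (shut), then the shift along the tool's x, y, z in cm, then the turn, a rotation vector about the tool's x, y, z in rad. In form: [[gripper, [dx, dy, dz], [rx, ry, rz]], ...]. A call has 1 to 12 rows; each row is the pose to reach, as a shift and turn from the pose commanded when the call began, along the tool's axes at that moment; what a row does not reach only later rows make up. A row lasts 1/12 s, in which the tool goes at most 41.7 mm and 7.16 degrees, less where a joint would pass 70% of its speed; a pose out of reach is approached as far as the arm can. A call with a gripper value outside its range is refused whole. The fingers move at their own pace and stop on an object; "squeeze" is the grip in N (left out, the last holds). Time passes only in rows, so rows that repeat a pose let the fingers close. It gives the time, the measured TCP pose, the force and the opening at its end, in the units of the state.
- readout.sense(): the state, without advancing time (a new reading comes with each control period).
- grab_frame(name): name is "scene" or "side" or "wrist"; returns (picture, depth): 400x640x3 uint8, red, green, blue; 400x640 float32, mm along the optical axis (not along the pixel's ray), 0 where there is no reading.
- calibration(name): a dict with "vfov" (degrees; the focal length in pixels is half the picture's height over the tangent of half this angle, whatever the lens; pixels are square), "cx", "cy" (the principal point, pixels), "cam_to_world" (4x4, takes a point from camera to world coordinates). Camera axes: x right, y down, z forward; pixel columns grow to the right and rows downward; lengths in mm; the calibration is good to about 2 mm. A picture is of the moment at which its call begins: read the wrist's pose just before it. calibration takes no time and is no camera call; for the wrist camera it gives the pose at the moment of the call.
- r.sign_off(): hands the job in, once; it reports no verdict.
The state is a dict: "clock": time; "qpos": joint angles; "qvel": joint speeds; "joint_efforts": joint torques, N m; "eef_pos": TCP position; "tcp_rot": TCP orientation; "contact_force": force on the tool from outside, world axes, zero at the start; "wrist_torque": the same for the moment, N m; "opening": opening from 0.0 (shut) to 1.0 (fully open).
Only numpy, scipy, OpenCV 4.12 (cv2) and the standard library are available. Lean on these libraries where they do the work, as an engineer would, in place of code of your own. Each camera call takes 0.05 s, during which the arm holds its last target.

## Working session

There is one attempt and no reset: what is moved stays moved. The work goes in short steps, Python scripts to look and compute and a tool call to move; the robot and the scene stay as the last step left them, time stands still between calls to the robot, and variables do not carry over. Pictures are saved under pics/ and viewed, and the job is handed in when it is done.

Besides the shell and the picture viewer there is one more tool, called after ">>>" as a command line: name --argument value ..., lists and objects as JSON in quotes. play_rows: Moves the arm, as the interface text tells. Its arguments: {"type":"object","properties":{"rows":{"type":"array"},"squeeze":{"type":"number"}},"required":["rows"]}

```bash
mkdir -p pics
cat > h.py <<'E'
import numpy as np, cv2
from rig import readout, grab_frame, calibration, r
def K(c):
    f=200/np.tan(np.radians(c['vfov'])/2); return f,c['cx'],c['cy']
def cloud(name):
    c=calibration(name); img,d=grab_frame(name); f,cx,cy=K(c)
    v,u=np.mgrid[0:400,0:640]
    P=np.stack([(u-cx)/f*d,(v-cy)/f*d,d,np.ones_like(d)],-1)@np.array(c['cam_to_world']).T
    P=P[...,:3]; P[d==0]=np.nan
    return img,d,P,c
def save(n,img): cv2.imwrite('pics/'+n,img[...,::-1])
E
python3 - <<'E'
from h import *
print(readout.sense())
for n in('scene','side','wrist'):
    img,d,P,c=cloud(n); save(n+'0.png',img); np.savez('/tmp/'+n,img=img,P=P,d=d)
    print(n,c)
E
```

```text
{'clock': 0.0, 'qpos': array([ 1.18359859e+00,  3.53645719e-01,  1.63415449e+00,  2.79489687e-06,
        1.15523382e+00, -2.40865229e-03]), 'qvel': array([2.05101197e-04, 9.66966270e-05, 7.88270335e-04, 1.62950285e-03,
       2.01686274e-04, 5.69779213e-04]), 'joint_efforts': array([ 3.82286380e-03, -6.05240822e+01, -3.42065871e+01,  2.29464531e-04,
        9.66525986e-03,  8.46076574e-06]), 'eef_pos': array([234.41777499, 578.83404781, 230.55450712]), 'tcp_rot': array([-3.14015129e+00, -6.02714472e-06,  2.75680243e+00]), 'contact_force': array([-0.60653964,  0.62970889, -1.2319779 ]), 'wrist_torque': array([-0.01086048,  0.03439478, -0.01592346]), 'opening': 0.9990850003718811}
scene {'vfov': 53.73464481188462, 'cx': 320.1229784537488, 'cy': 200.58601621873675, 'cam_to_world': array([[ 6.23763015e-01,  5.87924968e-01, -5.15037798e-01,
         1.32830943e+03],
       [ 7.81535065e-01, -4.59807305e-01,  4.21639875e-01,
        -6.27142138e+02],
       [ 1.10744684e-02, -6.65523458e-01, -7.46294769e-01,
         1.11381766e+03],
       [ 0.00000000e+00,  0.00000000e+00,  0.00000000e+
[... 217 characters left out ...]

       [-7.22133710e-01, -3.49388663e-01,  5.97034728e-01,
        -7.96048934e+02],
       [-2.43239329e-02, -8.49715659e-01, -5.26679832e-01,
         7.82180682e+02],
       [ 0.00000000e+00,  0.00000000e+00,  0.00000000e+00,
         1.00000000e+00]])}
wrist {'vfov': 66.56818831371706, 'cx': 320.41489373194946, 'cy': 198.7479270430049, 'cam_to_world': array([[ 3.74387211e-01,  8.95732574e-01,  2.39786097e-01,
         1.74600817e+02],
       [ 9.27268900e-01, -3.60934934e-01, -9.94905039e-02,
         6.03643456e+02],
       [-2.56970604e-03,  2.59594162e-01, -9.65714382e-01,
         3.73429318e+02],
       [ 0.00000000e+00,  0.00000000e+00,  0.00000000e+00,
         1.00000000e+00]])}
```

View pics/scene0.png

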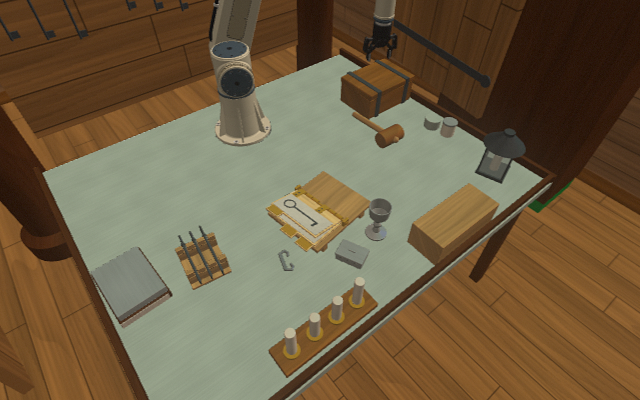

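View pics/side0.png

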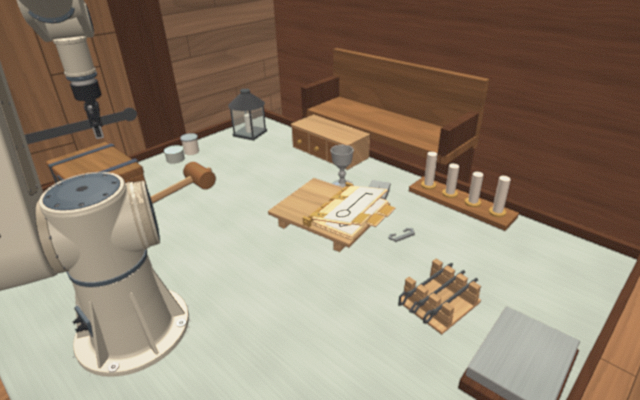

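The scene view shows the register near px (318,212), its card and tabs on the robot's right, with the chalice and tinderbox beyond it. I'll zoom in and measure.

Run:
```python
from h import *
z=np.load('/tmp/scene.npz');img=z['img'];P=z['P']
c=img[160:280,255:405]; save('sc1.png',cv2.resize(c,None,fx=5,fy=5,interpolation=cv2.INTER_CUBIC))
z=np.load('/tmp/side.npz');c2=z['img'][165:255,255:405]; save('sd1.png',cv2.resize(c2,None,fx=5,fy=5,interpolation=cv2.INTER_CUBIC))
for n in('scene','side'):
    z=np.load(f'/tmp/{n}.npz');P=z['P']; hsv=cv2.cvtColor(z['img'],cv2.COLOR_RGB2HSV)
    m=(P[...,2]>38)&(P[...,2]<120)
    l,k,s,cc=cv2.connectedComponentsWithStats(m.astype(np.uint8))[0:4]
    for i in range(1,l):
        if s[i,4]>150:
            q=P[k==i]; print(n,s[i],np.nanmin(q,0).round(),np.nanmax(q,0).round(),np.median(q,0).round())
```

```text
scene [ 253    4   81   38 1116] [-680.  434.   38.] [-527. 1016.  120.] [-600.  722.   79.]
scene [ 392   17  104   78 1674] [-215. 1025.   38.] [ 552. 1165.  120.] [ 239. 1085.   81.]
scene [  14   40  197   78 3320] [-621. -747.   38.] [-584.  182.  120.] [-604. -357.   80.]
scene [ 505   43  135   63 2124] [ 381. 1407.   38.] [ 954. 1736.  120.] [ 728. 1428.   80.]
scene [ 341   77   74   36 1030] [ 96. 483.  38.] [315. 777. 120.] [299. 519.  79.]
scene [220  99  45  38 742] [ -89. -109.   38.] [ 99. 106. 120.] [ 73. -32.  77.]
scene [  0 105  10  28 165] [-659. -847.   38.] [-555. -797.  106.] [-600. -812.   64.]
scene [442 117  16  14 179] [562. 664.  38.] [626. 772.  74.] [599. 689.  65.]
scene [374 124  31  21 371] [379. 394.  38.] [528. 508.  74.] [488. 444.  59.]
scene [479 151  34  25 471] [827. 593.  38.] [927. 636. 120.] [877. 616.  78.]
scene [ 266  171  105   81 4641] [ 478. -223.   38.] [758. 115. 115.] [642. -80.  63.]
scene [ 409  183   91   76 3495] [892. 117.  38.] [1023.  423.  113.] [968. 237. 104.]
scene [371 202  19  13 168] [764.  52.  81.] [814.  99. 120.] [
[... 961 characters left out ...]
 57.]
side [121 168  26  17 238] [228. 480.  60.] [302. 497. 120.] [270. 487. 102.]
side [446 168  13  25 212] [ 942. -278.   39.] [ 965. -249.  119.] [ 950. -267.   80.]
side [469 177  14  25 233] [ 941. -357.   40.] [ 966. -325.  119.] [ 949. -347.   80.]
side [ 268  178  128   69 4987] [ 475. -228.   38.] [756. 113. 111.] [586. -99.  61.]
side [494 185  15  27 258] [ 942. -436.   38.] [ 965. -407.  119.] [ 949. -425.   81.]
side [ 399  259   82   65 1921] [ 427. -545.   38.] [ 632. -402.   69.] [ 500. -476.   52.]
side [  73  283  107   75 3160] [-104. -111.   38.] [ 96.  49. 120.] [-24. -65.  82.]
side [ 467  307  113   93 6800] [ 380. -768.   38.] [ 591. -610.   61.] [ 473. -692.   56.]
```

View pics/sc1.png

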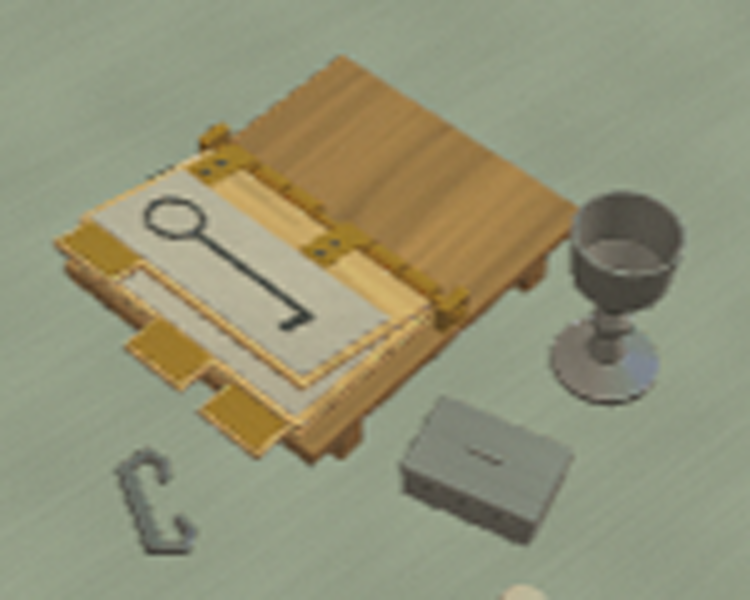

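View pics/sd1.png

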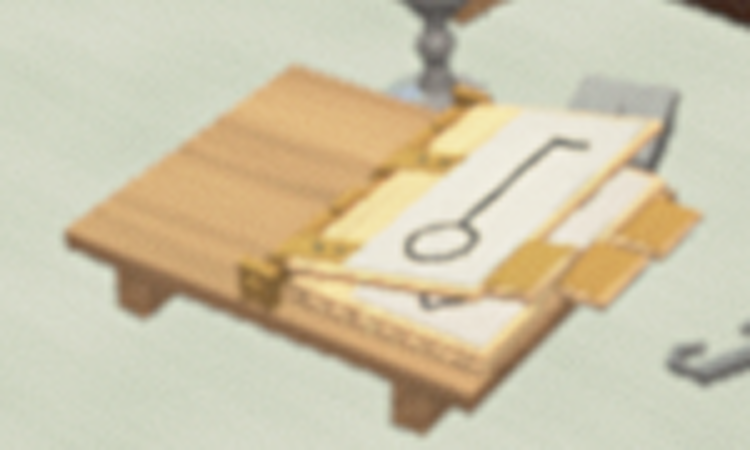

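Run:
```python
from h import *
for n in('scene','side'):
    z=np.load(f'/tmp/{n}.npz');P=z['P']
    box=(P[...,0]>460)&(P[...,0]<760)&(P[...,1]>-240)&(P[...,1]<120)
    m=box&(np.abs(P[...,2]-50)<4)
    m=cv2.morphologyEx(m.astype(np.uint8),cv2.MORPH_OPEN,np.ones((3,3)))
    l,k,s,_=cv2.connectedComponentsWithStats(m)
    i=1+np.argmax(s[1:,4]); q=P[k==i]
    print(n,s[i],q[:,2].mean(),q[:,2].std(),cv2.minAreaRect(q[:,:2].astype(np.float32)))
    print(cv2.boxPoints(cv2.minAreaRect(q[:,:2].astype(np.float32))).round())
    print('hull',cv2.approxPolyDP(cv2.convexHull(q[:,:2].astype(np.float32)),8,True)[:,0].round().tolist())
    # brass
    h=cv2.cvtColor(z['img'],cv2.COLOR_RGB2HSV)
    b=box&(P[...,2]>40)&(h[...,1]>190)
    l,k,s,_=cv2.connectedComponentsWithStats(b.astype(np.uint8))
    for i in range(1,l):
        if s[i,4]>8: 
            q=P[k==i];print(s[i],np.median(q,0).round(1),cv2.minAreaRect(q[:,:2].astype(np.float32)),q[:,2].min().round(),q[:,2].max().round())
    # whole stand hull from all>30
```

```text
scene [ 305  176   65   40 1106] 49.40470587887288 1.8007185070846776 ((607.4318237304688, 36.595314025878906), (236.1752166748047, 131.0846710205078), 8.318239212036133)
[[481.  84.]
 [500. -45.]
 [734. -11.]
 [715. 119.]]
hull [[713.0, 103.0], [691.0, 115.0], [521.0, 90.0], [495.0, 48.0], [493.0, 6.0], [510.0, -31.0], [604.0, -30.0], [692.0, -10.0], [724.0, 36.0]]
side [270 181  63  42 916] 48.10557960575413 1.227338625797861 ((600.8770141601562, 33.07358169555664), (242.34078979492188, 120.67244720458984), 6.539409637451172)
[[474.  79.]
 [487. -41.]
 [728. -13.]
 [714. 107.]]
hull [[722.0, 41.0], [709.0, 83.0], [551.0, 88.0], [485.0, 78.0], [475.0, 66.0], [496.0, -29.0], [507.0, -38.0], [639.0, -23.0]]
```

```bash
cat >> h.py <<'E'
def ray(name,u,v,zp):
    c=calibration(name); f,cx,cy=K(c); T=np.array(c['cam_to_world'])
    d=T[:3,:3]@np.array([(u-cx)/f,(v-cy)/f,1]); o=T[:3,3]
    return o+d*(zp-o[2])/d[2]
E
python3 - <<'E'
from h import *
S={'farL':(575,208,50),'nearL':(340,55,50),'farR':(312,463,50),'nearR':(65,270,50),'brN':(215,128,76),'brF':(455,292,76)}
for k,(u,v,z) in S.items(): print('scene',k,ray('scene',255+u/5,160+v/5,z).round(1))
S={'nearL':(68,240,50),'farL':(293,67,50),'nearR':(475,405,50),'brN':(262,262,76),'brF':(470,90,76)}
for k,(u,v,z) in S.items(): print('side',k,ray('side',255+u/5,165+v/5,z).round(1))
E
```

```text
scene farL [708.9 112.7  50. ]
scene nearL [481.1  78.4  50. ]
scene farR [ 764.7 -173.5   50. ]
scene nearR [ 530.9 -209.    50. ]
scene brN [505.3 -58.7  76. ]
scene brF [729.4 -22.2  76. ]
side nearL [468.9  65.3  50. ]
side farL [704.6 108.9  50. ]
side nearR [ 513.3 -215.8   50. ]
side brN [505.1 -64.4  76. ]
side brF [727.1 -28.6  76. ]
```

```bash
cat >> h.py <<'E'
from scipy.spatial.transform import Rotation as Ro
C=np.array([616.,-47.,0]); YAW=0.155
ex=np.array([np.cos(YAW),np.sin(YAW),0]); ey=np.array([-np.sin(YAW),np.cos(YAW),0]); ez=np.array([0,0,1.])
def reg(x,y,z): return C+x*ex+y*ey+z*ez
def Rt(adeg):
    a=np.radians(adeg); z=np.sin(a)*ey-np.cos(a)*ez; y=ex; return np.stack([np.cross(y,z),y,z],1)
def cur():
    s=readout.sense(); return np.array(s['eef_pos']),Ro.from_euler('xyz',s['tcp_rot']).as_matrix(),s
def rows(wps,p0=None,R0=None):
    # wps: list of (pos,R)
    p,R,s=cur()
    if p0 is None:p0,R0=p,R
    for q,Q in wps:
        d=R0.T@(q-p0)/10; rv=Ro.from_matrix(R0.T@Q).as_rotvec(); print([d.round(2).tolist(),rv.round(3).tolist()])
    print('t',s['clock'],'tcp',p.round(1),'F',s['contact_force'].round(1),'q',s['qpos'].round(2))
def inreg(P): 
    d=P-C; return np.array([d@ex,d@ey,d[2]])
E
python3 - <<'E'
from h import *
rows([(np.array([540,-330,310.]),Rt(0)),(np.array([540,-330,310.]),Rt(30))],np.array([234.6,579.3,231.3]),Ro.from_euler('xyz',[np.pi,0,2.757]).as_matrix())
E
```

```text
[[-62.42, -72.83, -7.87], [0.0, -0.0, 1.031]]
[[-62.42, -72.83, -7.87], [-0.27, 0.476, 1.007]]
t 0.15 tcp [234.5 579.  230.7] F [-0.4 -0.3  0.6] q [ 1.18  0.35  1.63  0.    1.16 -0.  ]
```

>>> play_rows --rows '[[255, [-20, -24, -7.9], [0, 0, 0.4]], [255, [-20, -24, -7.9], [0, 0, 0.4]], [255, [-20, -24, -7.9], [0, 0, 0.4]], [255, [-20, -24, -7.9], [0, 0, 0.4]], [255, [-20, -24, -7.9], [0, 0, 0.4]], [255, [-20, -24, -7.9], [0, 0, 0.4]], [255, [-20, -24, -7.9], [0, 0, 0.4]], [255, [-20, -24, -7.9], [0, 0, 0.4]]]'

```text
clock: 0.82
eef_pos: [330.1, 279.1, 311.0]
tcp_rot: [3.141, 0.001, 2.357]
contact_force: [1.6, -0.4, -0.3]
opening: -0.006
```

Run:
```python
from h import *
rows([(np.array([540,-330,310.]),Rt(0)),(np.array([540,-330,310.]),Rt(30))])
```

```text
[[-57.9, -28.25, 0.13], [0.0, 0.001, 0.631]]
[[-57.9, -28.25, 0.13], [-0.165, 0.507, 0.616]]
t 0.8167 tcp [330.1 279.1 311. ] F [ 1.6 -0.4 -0.3] q [ 0.7  -0.04  1.92 -0.    1.26 -0.09]
```

>>> play_rows --rows '[[255, [-57.9, -28.2, 0], [-0.16, 0.51, 0.62]], [255, [-57.9, -28.2, 0], [-0.16, 0.51, 0.62]], [255, [-57.9, -28.2, 0], [-0.16, 0.51, 0.62]], [255, [-57.9, -28.2, 0], [-0.16, 0.51, 0.62]], [255, [-57.9, -28.2, 0], [-0.16, 0.51, 0.62]], [255, [-57.9, -28.2, 0], [-0.16, 0.51, 0.62]], [255, [-57.9, -28.2, 0], [-0.16, 0.51, 0.62]], [255, [-57.9, -28.2, 0], [-0.16, 0.51, 0.62]], [255, [-57.9, -28.2, 0], [-0.16, 0.51, 0.62]], [255, [-57.9, -28.2, 0], [-0.16, 0.51, 0.62]], [255, [-57.9, -28.2, 0], [-0.16, 0.51, 0.62]], [255, [-57.9, -28.2, 0], [-0.16, 0.51, 0.62]]]'

```text
clock: 1.82
eef_pos: [475.8, -141.2, 309.5]
tcp_rot: [-3.133, -0.526, 1.718]
contact_force: [1.0, 0.4, -0.8]
opening: 0.003
```

>>> play_rows --rows '[[255, [0, 0, 0], [0, 0, 0]]]'

```text
clock: 1.9
eef_pos: [477.8, -144.9, 308.7]
tcp_rot: [-3.134, -0.523, 1.716]
contact_force: [-1.6, 1.3, 0.3]
opening: 0.003
```

Run:
```python
from h import *
rows([(np.array([540,-330,310.]),Rt(30)),(reg(-72,-320,180),Rt(60))])
img,d,P,c=cloud('wrist');save('w1.png',img);np.savez('/tmp/wrist.npz',img=img,P=P);print(c['cam_to_world'][:3,3])
```

```text
[[-16.58, 3.4, -9.73], [-0.002, 0.001, -0.009]]
[[-27.55, 8.2, -1.09], [-0.0, 0.524, -0.009]]
t 1.9 tcp [ 477.8 -144.9  308.7] F [-1.6  1.3  0.3] q [-0.56  0.28  1.67  0.39  1.56 -0.78]
[ 481.80314813 -159.04551647  465.18824802]
```

View pics/w1.png

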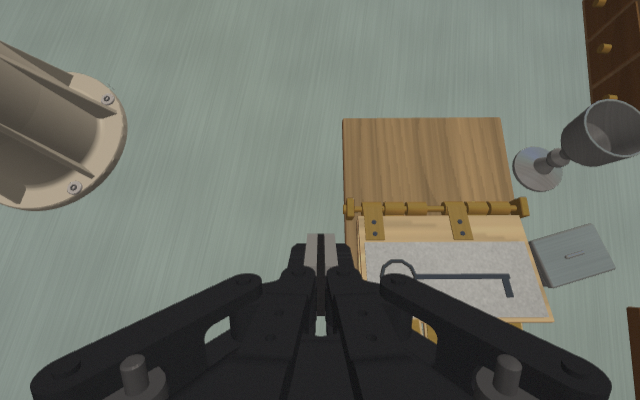

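The wrist view shows the rod ends at px (350,208) and (522,207), and the stand's left corners at (343,118) and (501,117).

Run:
```python
from h import *
A=ray('wrist',343,118,50);B=ray('wrist',501,117,50);a=ray('wrist',350,208,70);b=ray('wrist',523,207,70)
print(A,B,a,b)
for p,q in((A,B),(a,b)): print(np.linalg.norm(q-p),np.arctan2(*(q-p)[[1,0]]),(p+q)/2)
print(inreg(A),inreg(B),inreg(a),inreg(b))
# angle of top leaf: plane fit of card from wrist depth
P=np.load('/tmp/wrist.npz')['P']; 
for y in(250,265,290,305): 
    q=P[y,430:500]; q=np.nanmedian(q,0); print(inreg(q).round(1))
P=np.load('/tmp/side.npz')['P']
for u,v in((500,130),(450,180),(530,265)): print(inreg(P[165+v//5,255+u//5]).round(1))
```

```text
[475.83207355  83.48141861  50.        ] [711.9040193  119.85828674  50.        ] [502.7741342 -59.1123037  70.       ] [729.36568701 -23.82411695  70.        ]
238.85820083877837 0.1528897704436191 [593.86804643 101.66985267  50.        ]
229.32289011860502 0.15449376610869653 [616.06991061 -41.46821032  70.        ]
[-118.34379322  150.55628454   50.        ] [120.51387579 150.05223928  50.        ] [-113.73835964    5.51272469   70.        ] [115.58450109   5.39663367  70.        ]
[ 24.2 -55.9  87.6]
[ 19.6 -74.1  91.9]
[  14.  -102.5   98.3]
[-108.4  -97.8  369.5]
[ 71.8 -45.7  82.9]
[  9.5 -48.8  81.7]
[ -71.3 -150.1  107.4]
```

```bash
sed -i 's/^C=.*/C=np.array([615.4,-43.0,0]); YAW=0.154/' h.py
python3 - <<'E'
from h import *
print(ray('scene',285,260,5), inreg(ray('scene',285,260,5)))
rows([(reg(-74,-260,190),Rt(65))])
E
```

```text
[ 697.5791808  -256.97770236    5.        ] [  48.38415443 -224.05099523    5.        ]
[[-21.77, 8.0, 1.05], [-0.002, 0.609, -0.009]]
t 1.95 tcp [ 476.7 -142.   308.9] F [-1.   0.5  0.7] q [-0.56  0.28  1.67  0.39  1.56 -0.78]
```

>>> play_rows --rows '[[255, [-21.8, 8, 1], [0, 0.61, -0.01]], [255, [-21.8, 8, 1], [0, 0.61, -0.01]], [255, [-21.8, 8, 1], [0, 0.61, -0.01]], [255, [-21.8, 8, 1], [0, 0.61, -0.01]], [255, [-21.8, 8, 1], [0, 0.61, -0.01]], [255, [-21.8, 8, 1], [0, 0.61, -0.01]], [255, [-21.8, 8, 1], [0, 0.61, -0.01]], [255, [-21.8, 8, 1], [0, 0.61, -0.01]], [255, [-21.8, 8, 1], [0, 0.61, -0.01]], [255, [-21.8, 8, 1], [0, 0.61, -0.01]]]'

```text
clock: 2.78
eef_pos: [582.3, -307.1, 194.1]
tcp_rot: [3.136, -1.133, 1.737]
contact_force: [0.5, 0.9, 0.7]
opening: -0.0
```

Run:
```python
from h import *
rows([(reg(-74,-225,80),Rt(65)),(reg(-74,-160,80),Rt(65))])
p,R,s=cur(); print(inreg(p))
img,d,P,c=cloud('side');save('s2.png',img)
```

```text
[[-9.03, -0.08, 7.63], [-0.005, 0.001, 0.005]]
[[-6.27, -0.04, 13.52], [-0.005, 0.001, 0.005]]
t 2.7833 tcp [ 582.3 -307.1  194.1] F [0.5 0.9 0.7] q [-0.77  0.97  1.08  0.65  2.04 -0.94]
[ -73.23417885 -255.87548312  194.12591847]
```

View pics/s2.png

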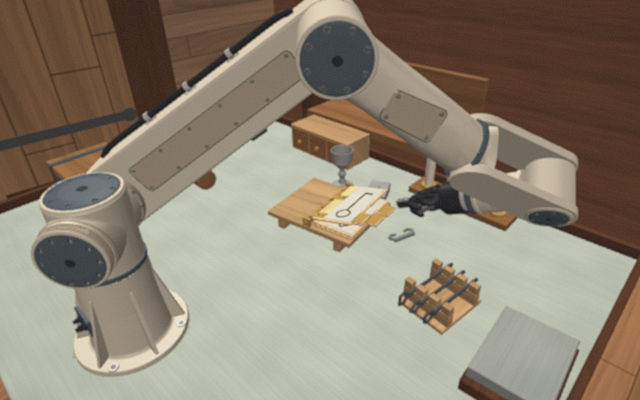

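Run:
```python
from h import *
for n in('side','scene'):
    img,d,P,c=cloud(n)
    if n=='scene':save('sc2.png',img)
    m=(P[...,2]>110)&(P[...,1]<-300)&(P[...,0]>350)&(P[...,0]<800)&(P[...,1]>-700)
    q=P[m]; print(n,len(q))
    for lo in range(-700,-300,40):
        k=q[(q[:,1]>=lo)&(q[:,1]<lo+40)]
        if len(k): print(lo,k.min(0).round(),k.max(0).round())
```

```text
side 17671
-700 [ 570. -680.  282.] [ 626. -660.  349.]
-660 [ 529. -660.  266.] [ 687. -620.  406.]
-620 [ 491. -620.  269.] [ 667. -580.  433.]
-580 [ 457. -580.  269.] [ 657. -540.  462.]
-540 [ 429. -540.  244.] [ 644. -500.  504.]
-500 [ 380. -500.  229.] [ 607. -460.  554.]
-460 [ 350. -460.  224.] [ 603. -420.  600.]
-420 [ 350. -420.  213.] [ 626. -380.  629.]
-380 [ 351. -380.  200.] [ 654. -340.  671.]
-340 [ 350. -340.  184.] [ 616. -300.  675.]
scene 14866
-700 [ 578. -679.  284.] [ 633. -660.  349.]
-660 [ 532. -660.  283.] [ 708. -620.  407.]
-620 [ 498. -620.  331.] [ 711. -580.  434.]
-580 [ 458. -580.  284.] [ 702. -540.  460.]
-540 [ 446. -540.  252.] [ 672. -500.  502.]
-500 [ 387. -500.  240.] [ 656. -460.  553.]
-460 [ 353. -460.  231.] [ 646. -420.  599.]
-420 [ 350. -420.  222.] [ 657. -380.  650.]
-380 [ 350. -380.  206.] [ 658. -340.  673.]
-340 [ 350. -340.  192.] [ 617. -300.  677.]
```

View pics/sc2.png

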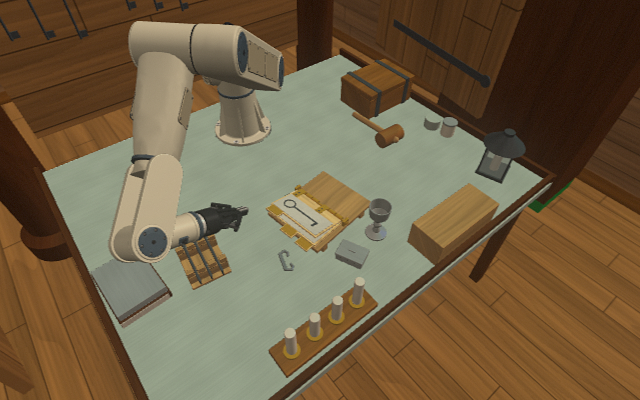

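Run:
```python
from h import *
rows([(reg(-74,-234,114),Rt(65)),(reg(-74,-158,79),Rt(65))])
```

```text
[[-6.31, -0.07, 5.41], [-0.005, 0.002, 0.005]]
[[-6.25, -0.03, 13.78], [-0.005, 0.002, 0.005]]
t 2.9333 tcp [ 582.3 -307.4  194.1] F [ 0.6 -0.5  0.6] q [-0.77  0.97  1.08  0.65  2.04 -0.94]
```

>>> play_rows --rows '[[255, [-3, 0, 2.7], [0, 0, 0]], [255, [-6.3, 0, 5.4], [0, 0, 0]], [255, [-6.3, 0, 5.4], [0, 0, 0]], [255, [-6.3, 0, 7], [0, 0, 0]], [255, [-6.3, 0, 9], [0, 0, 0]], [255, [-6.3, 0, 11], [0, 0, 0]], [255, [-6.3, 0, 12], [0, 0, 0]], [255, [-6.3, 0, 13], [0, 0, 0]], [255, [-6.3, 0, 13.8], [0, 0, 0]], [255, [-6.3, 0, 13.8], [0, 0, 0]]]'

```text
clock: 3.77
eef_pos: [566.3, -209.9, 76.5]
tcp_rot: [3.14, -1.136, 1.732]
contact_force: [-0.3, -0.3, 0.2]
opening: -0.002
```

Run:
```python
from h import *
p,R,s=cur(); print(inreg(p),s['contact_force'],s['tcp_rot'])
for n in ('side','scene','wrist'):
    img,d,P,c=cloud(n);
    if n!='wrist':
        img=img[140:270,240:420]; img=cv2.resize(img,None,fx=4,fy=4,interpolation=cv2.INTER_CUBIC)
    save(n+'3.png',img)
```

```text
[ -74.11597776 -157.40515527   76.46216448] [-0.34472129 -0.34888344  0.18983768] [ 3.14046211 -1.13601199  1.7321199 ]
```

View pics/side3.png

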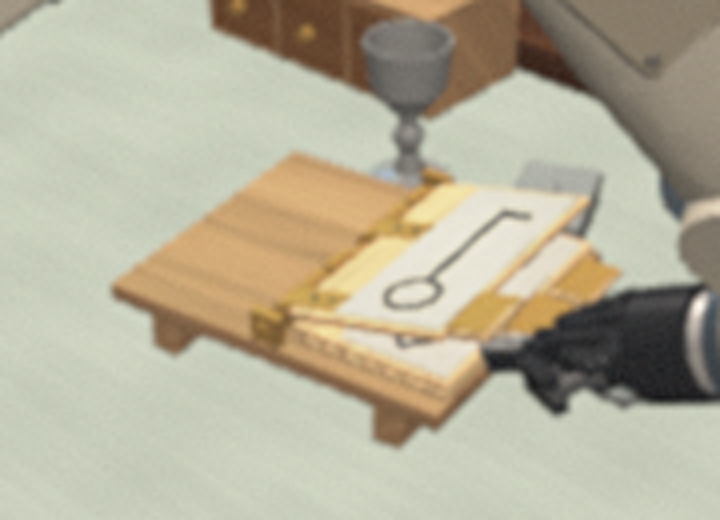

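View pics/scene3.png

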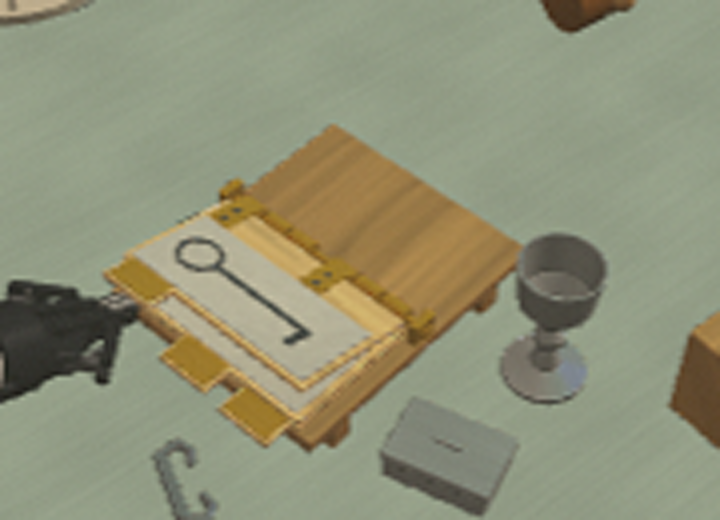

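View pics/wrist3.png

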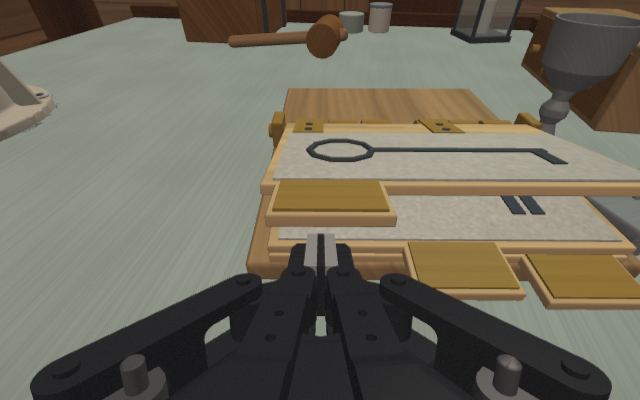

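Run:
```python
from h import *
c=calibration('wrist');T=np.array(c['cam_to_world']);f,cx,cy=K(c)
o=inreg(T[:3,3]);Rm=np.stack([ex,ey,ez])
print('cam',o.round(1))
for u,v in((274,222),(394,224),(330,223),(330,210),(272,181),(385,181),(320,234)):
    d=Rm@T[:3,:3]@np.array([(u-cx)/f,(v-cy)/f,1])
    for yy in(-169,-157): print((u,v),yy,(o+d*(yy-o[1])/d[1]).round(1))
```

```text
cam [ -72.7 -260.8  196.3]
(274, 222) -169 [ -92.8 -169.   106.2]
(274, 222) -157 [ -95.4 -157.    94.4]
(394, 224) -169 [ -42.2 -169.   105.4]
(394, 224) -157 [ -38.2 -157.    93.5]
(330, 223) -169 [ -69.2 -169.   105.8]
(330, 223) -157 [ -68.8 -157.    93.9]
(330, 210) -169 [ -69.4 -169.   113.2]
(330, 210) -157 [ -68.9 -157.   102.3]
(272, 181) -169 [ -91.5 -169.   127.7]
(272, 181) -157 [ -93.9 -157.   118.8]
(385, 181) -169 [ -49.1 -169.   128. ]
(385, 181) -157 [ -46. -157.  119.]
(320, 234) -169 [ -73.4 -169.    99. ]
(320, 234) -157 [ -73.5 -157.    86.3]
```

```bash
cat > traj.py <<'E'
import sys
from h import *
# usage: traj.py th0 th1 [y z a of commanded]
def al(th): return 65 if th<50 else max(0,65-(th-50)*0.5)
def tip(th,rho=157,h=11):
    t=np.radians(th);a=np.radians(al(th))
    K_=np.array([-np.cos(t)*rho+4*np.sin(t),62.5+rho*np.sin(t)+4*np.cos(t)])
    return K_-h*np.array([np.cos(a),np.sin(a)])
def gen(th0,th1,cmd,n=12):
    y,z,a=cmd; A=np.radians(a); X=np.array([np.cos(A),np.sin(A)]); Z=np.array([np.sin(A),-np.cos(A)])
    out=[]
    for th in np.linspace(th0,th1,n+1)[1:]:
        d=tip(th)-[y,z]; out.append([255,[round(float(d@X)/10,2),0,round(float(d@Z)/10,2)],[0,round(float(np.radians(al(th)-a))*-1,3),0]])
    return out
if __name__=='__main__':
    p,R,s=cur(); q=inreg(p); zz=R[:,2]; a=np.degrees(np.arctan2(zz@ey,-zz[2]))
    print('meas',s['clock'],q.round(1),'a',a.round(1),'F',np.array([s['contact_force']@ex,s['contact_force']@ey,s['contact_force'][2]]).round(1),s['qpos'].round(2))
    th0,th1=map(float,sys.argv[1:3]); cmd=[float(v) for v in sys.argv[3:6]] or [q[1],q[2],a]
    g=gen(th0,th1,cmd); print(str(g)); print('end cmd',tip(th1).round(1),al(th1))
E
python3 traj.py 4 30; python3 -c "
from h import *
for a in(30,65): print(Ro.from_matrix(Rt(65).T@Rt(a)).as_rotvec())"
```

```text
meas 3.9167 [ -74.  -159.    76.5] a 65.0 F [-0.6 -0.7  0.3] [-0.7   1.01  1.31  0.65  1.79 -1.06]
[[255, [-0.34, 0, 0.01], [0, 0.001, 0]], [255, [0.23, 0, -0.15], [0, 0.001, 0]], [255, [0.81, 0, -0.3], [0, 0.001, 0]], [255, [1.39, 0, -0.42], [0, 0.001, 0]], [255, [1.97, 0, -0.52], [0, 0.001, 0]], [255, [2.56, 0, -0.6], [0, 0.001, 0]], [255, [3.15, 0, -0.66], [0, 0.001, 0]], [255, [3.75, 0, -0.69], [0, 0.001, 0]], [255, [4.34, 0, -0.7], [0, 0.001, 0]], [255, [4.93, 0, -0.69], [0, 0.001, 0]], [255, [5.53, 0, -0.66], [0, 0.001, 0]], [255, [6.12, 0, -0.6], [0, 0.001, 0]]]
end cmd [-138.6  134.5] 65
[-5.52616608e-18 -6.10865238e-01 -1.17621996e-17]
[0. 0. 0.]
```

```bash
sed -i 's/\*-1,3)/,3)/' traj.py; grep -n "al(th)-a" traj.py
```

```text
13:        d=tip(th)-[y,z]; out.append([255,[round(float(d@X)/10,2),0,round(float(d@Z)/10,2)],[0,round(float(np.radians(al(th)-a)),3),0]])
```

>>> play_rows --rows '[[255, [0.3, 0, -0.1], [0, 0, 0]], [255, [0.8, 0, -0.3], [0, 0, 0]], [255, [1.4, 0, -0.4], [0, 0, 0]], [255, [2.0, 0, -0.5], [0, 0, 0]], [255, [2.5, 0, -0.6], [0, 0, 0]], [255, [3.1, 0, -0.65], [0, 0, 0]], [255, [3.7, 0, -0.7], [0, 0, 0]], [255, [4.3, 0, -0.7], [0, 0, 0]], [255, [4.9, 0, -0.7], [0, 0, 0]], [255, [5.5, 0, -0.65], [0, 0, 0]], [255, [6.1, 0, -0.6], [0, 0, 0]]]'

```text
clock: 4.83
eef_pos: [563.1, -190.5, 134.4]
tcp_rot: [3.14, -1.135, 1.732]
contact_force: [-0.8, -1.2, -1.4]
opening: -0.001
```

```bash
python3 traj.py 30 52;python3 - <<'E'
from h import *
for n in ('side','wrist'):
    img,d,P,c=cloud(n);
    if n!='wrist':
        img=img[140:270,240:420]; img=cv2.resize(img,None,fx=4,fy=4,interpolation=cv2.INTER_CUBIC)
    save(n+'4.png',img)
E
```

```text
meas 4.8333 [ -74.3 -137.8  134.4] a 65.1 F [-1.  -1.  -1.4] [-0.68  0.91  1.36  0.67  1.82 -1.02]
[[255, [0.47, 0, -0.01], [0, -0.001, 0]], [255, [0.97, 0, 0.07], [0, -0.001, 0]], [255, [1.46, 0, 0.16], [0, -0.001, 0]], [255, [1.95, 0, 0.28], [0, -0.001, 0]], [255, [2.43, 0, 0.4], [0, -0.001, 0]], [255, [2.92, 0, 0.55], [0, -0.001, 0]], [255, [3.39, 0, 0.71], [0, -0.001, 0]], [255, [3.86, 0, 0.88], [0, -0.001, 0]], [255, [4.33, 0, 1.07], [0, -0.001, 0]], [255, [4.79, 0, 1.27], [0, -0.001, 0]], [255, [5.24, 0, 1.49], [0, -0.002, 0]], [255, [5.69, 0, 1.7], [0, -0.018, 0]]]
end cmd [-98.3 178.8] 64.0
```

View pics/side4.png

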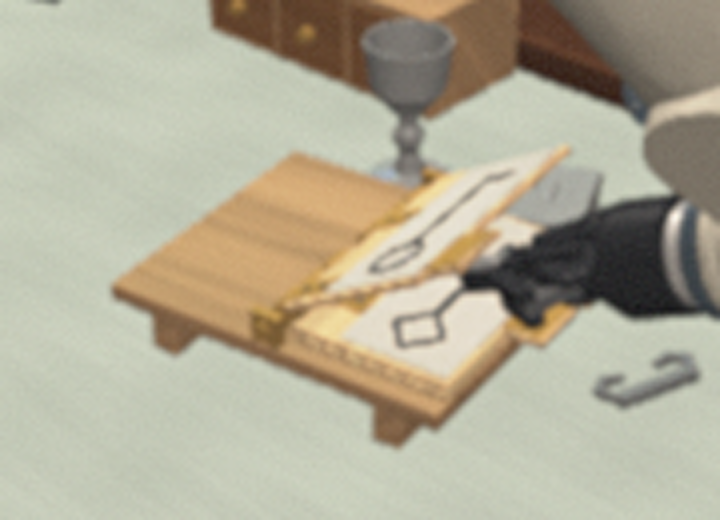

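View pics/wrist4.png

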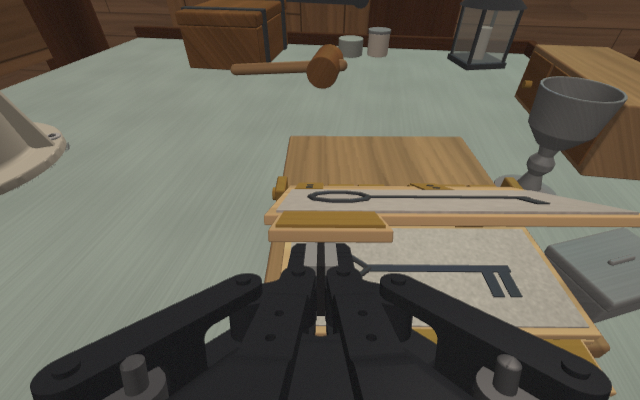

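The leaf is rising on the fingertip. The wrist view shows the tab's lower edge at row ~240 with the tip beneath it, and the lower leaves are still down. I'll continue.

>>> play_rows --rows '[[255, [0.5, 0, 0], [0, 0, 0]], [255, [1.0, 0, 0.1], [0, 0, 0]], [255, [1.5, 0, 0.15], [0, 0, 0]], [255, [1.95, 0, 0.3], [0, 0, 0]], [255, [2.4, 0, 0.4], [0, 0, 0]], [255, [2.9, 0, 0.55], [0, 0, 0]], [255, [3.4, 0, 0.7], [0, 0, 0]], [255, [3.9, 0, 0.9], [0, 0, 0]], [255, [4.3, 0, 1.1], [0, 0, 0]], [255, [4.8, 0, 1.3], [0, 0, 0]], [255, [5.25, 0, 1.5], [0, 0, 0]], [255, [5.7, 0, 1.7], [0, -0.02, 0]]]'

```text
clock: 5.93
eef_pos: [556.6, -151.5, 178.1]
tcp_rot: [-3.141, -1.116, 1.73]
contact_force: [0.9, -2.0, -0.9]
opening: -0.004
```

```bash
python3 traj.py 52 76;python3 - <<'E'
from h import *
for n in ('side',):
    img,d,P,c=cloud(n);
    if n!='wrist':
        img=img[120:270,220:420]; img=cv2.resize(img,None,fx=4,fy=4,interpolation=cv2.INTER_CUBIC)
    save(n+'5.png',img)
E
```

```text
meas 5.9333 [-74.7 -98.2 178.1] a 64.0 F [ 0.6 -2.1 -0.9] [-0.65  0.81  1.44  0.69  1.8  -0.99]
[[255, [0.54, 0, 0.2], [0, -0.017, 0]], [255, [1.01, 0, 0.46], [0, -0.034, 0]], [255, [1.48, 0, 0.73], [0, -0.052, 0]], [255, [1.93, 0, 1.02], [0, -0.069, 0]], [255, [2.37, 0, 1.33], [0, -0.087, 0]], [255, [2.8, 0, 1.65], [0, -0.104, 0]], [255, [3.22, 0, 1.99], [0, -0.121, 0]], [255, [3.63, 0, 2.34], [0, -0.139, 0]], [255, [4.02, 0, 2.7], [0, -0.156, 0]], [255, [4.4, 0, 3.08], [0, -0.174, 0]], [255, [4.77, 0, 3.47], [0, -0.191, 0]], [255, [5.13, 0, 3.87], [0, -0.209, 0]]]
end cmd [-40.9 207.1] 52.0
```

View pics/side5.png

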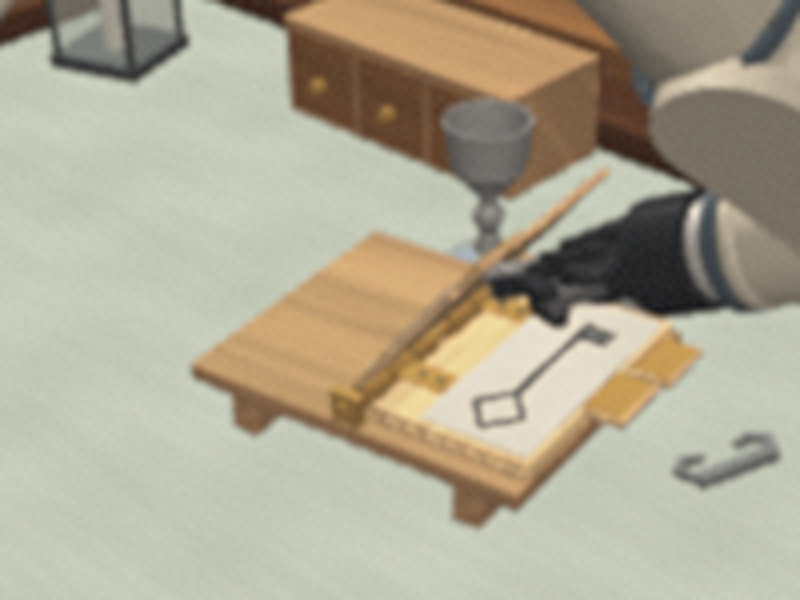

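The leaf is at about 50–55° and still following the tip, with the second leaf flat. On I go.

>>> play_rows --rows '[[255, [0.5, 0, 0.2], [0, -0.02, 0]], [255, [1.0, 0, 0.45], [0, -0.035, 0]], [255, [1.5, 0, 0.75], [0, -0.05, 0]], [255, [1.9, 0, 1.0], [0, -0.07, 0]], [255, [2.4, 0, 1.3], [0, -0.085, 0]], [255, [2.8, 0, 1.65], [0, -0.105, 0]], [255, [3.2, 0, 2.0], [0, -0.12, 0]], [255, [3.6, 0, 2.3], [0, -0.14, 0]], [255, [4.0, 0, 2.7], [0, -0.155, 0]], [255, [4.4, 0, 3.1], [0, -0.175, 0]], [255, [4.8, 0, 3.5], [0, -0.19, 0]], [255, [5.1, 0, 3.9], [0, -0.21, 0]]]'

```text
clock: 6.98
eef_pos: [547.6, -94.5, 207.2]
tcp_rot: [3.141, -0.904, 1.731]
contact_force: [1.2, -1.3, 1.2]
opening: 0.002
```

```bash
python3 traj.py 76 100
```

```text
meas 6.9833 [-74.9 -40.5 207.2] a 51.8 F [ 1.  -1.5  1.2] [-0.55  0.61  1.59  0.64  1.62 -0.91]
[[255, [0.39, 0, 0.31], [0, -0.014, 0]], [255, [0.8, 0, 0.66], [0, -0.032, 0]], [255, [1.19, 0, 1.03], [0, -0.049, 0]], [255, [1.57, 0, 1.4], [0, -0.066, 0]], [255, [1.93, 0, 1.79], [0, -0.084, 0]], [255, [2.29, 0, 2.2], [0, -0.101, 0]], [255, [2.62, 0, 2.61], [0, -0.119, 0]], [255, [2.95, 0, 3.04], [0, -0.136, 0]], [255, [3.25, 0, 3.47], [0, -0.154, 0]], [255, [3.55, 0, 3.92], [0, -0.171, 0]], [255, [3.82, 0, 4.38], [0, -0.189, 0]], [255, [4.08, 0, 4.84], [0, -0.206, 0]]]
end cmd [ 22.8 209.3] 40.0
```

>>> play_rows --rows '[[255, [0.4, 0, 0.3], [0, -0.015, 0]], [255, [0.8, 0, 0.65], [0, -0.03, 0]], [255, [1.2, 0, 1.0], [0, -0.05, 0]], [255, [1.6, 0, 1.4], [0, -0.065, 0]], [255, [1.9, 0, 1.8], [0, -0.085, 0]], [255, [2.3, 0, 2.2], [0, -0.1, 0]], [255, [2.6, 0, 2.6], [0, -0.12, 0]], [255, [2.95, 0, 3.0], [0, -0.135, 0]], [255, [3.25, 0, 3.5], [0, -0.155, 0]], [255, [3.55, 0, 3.9], [0, -0.17, 0]], [255, [3.8, 0, 4.4], [0, -0.19, 0]], [255, [4.1, 0, 4.8], [0, -0.205, 0]]]'

```text
clock: 7.98
eef_pos: [537.5, -32.3, 209.5]
tcp_rot: [3.141, -0.699, 1.731]
contact_force: [1.4, -1.2, -0.6]
opening: -0.001
```

```bash
python3 traj.py 100 124;python3 - <<'E'
from h import *
for n in ('side','scene'):
    img,d,P,c=cloud(n);
    if n!='wrist':
        img=img[120:270,220:420]; img=cv2.resize(img,None,fx=4,fy=4,interpolation=cv2.INTER_CUBIC)
    save(n+'6.png',img)
E
```

```text
meas 7.9833 [-75.4  22.6 209.5] a 40.0 F [ 1.1 -1.4 -0.6] [-0.41  0.46  1.72  0.58  1.42 -0.8 ]
[[255, [0.34, 0, 0.44], [0, -0.018, 0]], [255, [0.66, 0, 0.87], [0, -0.036, 0]], [255, [0.96, 0, 1.31], [0, -0.053, 0]], [255, [1.25, 0, 1.75], [0, -0.071, 0]], [255, [1.52, 0, 2.21], [0, -0.088, 0]], [255, [1.78, 0, 2.68], [0, -0.105, 0]], [255, [2.01, 0, 3.15], [0, -0.123, 0]], [255, [2.24, 0, 3.64], [0, -0.14, 0]], [255, [2.44, 0, 4.13], [0, -0.158, 0]], [255, [2.63, 0, 4.63], [0, -0.175, 0]], [255, [2.79, 0, 5.13], [0, -0.193, 0]], [255, [2.94, 0, 5.64], [0, -0.21, 0]]]
end cmd [ 81.4 185.3] 28.0
```

View pics/side6.png

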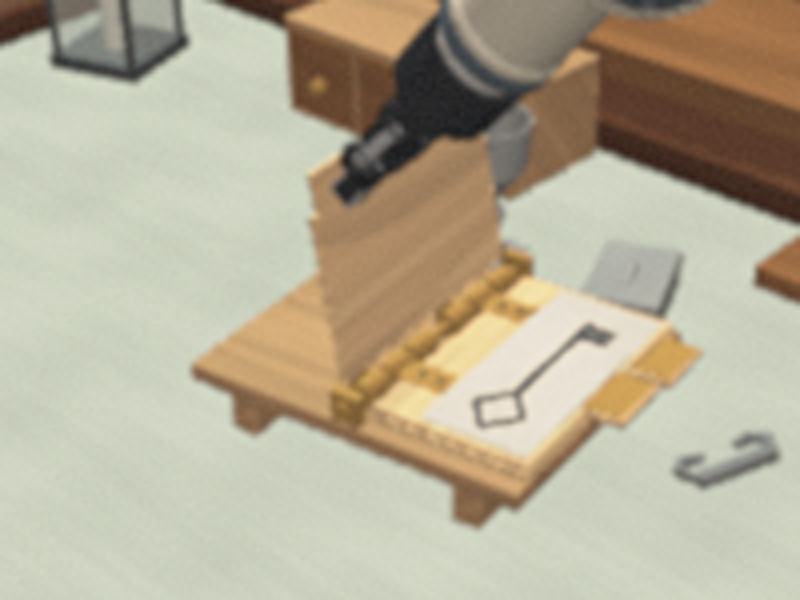

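View pics/scene6.png

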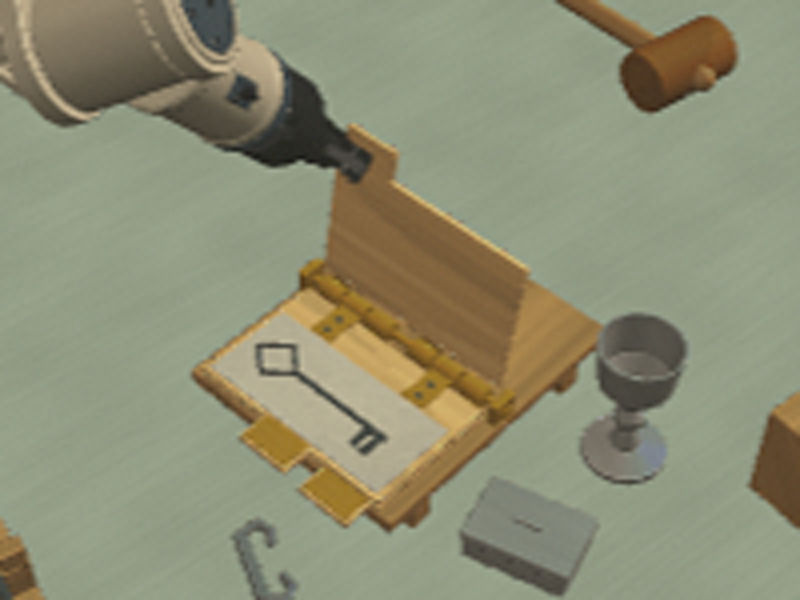

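The leaf is past upright, with the tip centred on the back of the tab, and everything else is in place.

>>> play_rows --rows '[[255, [0.35, 0, 0.45], [0, -0.02, 0]], [255, [0.65, 0, 0.85], [0, -0.035, 0]], [255, [0.95, 0, 1.3], [0, -0.055, 0]], [255, [1.25, 0, 1.75], [0, -0.07, 0]], [255, [1.5, 0, 2.2], [0, -0.09, 0]], [255, [1.8, 0, 2.7], [0, -0.105, 0]], [255, [2.0, 0, 3.15], [0, -0.125, 0]], [255, [2.25, 0, 3.65], [0, -0.14, 0]], [255, [2.45, 0, 4.15], [0, -0.16, 0]], [255, [2.65, 0, 4.65], [0, -0.175, 0]], [255, [2.8, 0, 5.15], [0, -0.195, 0]], [255, [2.95, 0, 5.65], [0, -0.21, 0]]]'

```text
clock: 9.08
eef_pos: [528.2, 25.9, 185.3]
tcp_rot: [3.141, -0.489, 1.731]
contact_force: [0.4, -0.2, 0.5]
opening: -0.002
```

```bash
python3 traj.py 124 148
```

```text
meas 9.0833 [-75.6  81.5 185.3] a 28.0 F [ 0.4 -0.3  0.5] [-0.24  0.37  1.83  0.48  1.19 -0.64]
[[255, [0.23, 0, 0.48], [0, -0.018, 0]], [255, [0.45, 0, 0.96], [0, -0.035, 0]], [255, [0.65, 0, 1.45], [0, -0.053, 0]], [255, [0.83, 0, 1.95], [0, -0.07, 0]], [255, [1.0, 0, 2.45], [0, -0.087, 0]], [255, [1.15, 0, 2.96], [0, -0.105, 0]], [255, [1.28, 0, 3.47], [0, -0.122, 0]], [255, [1.39, 0, 3.99], [0, -0.14, 0]], [255, [1.49, 0, 4.51], [0, -0.157, 0]], [255, [1.56, 0, 5.04], [0, -0.175, 0]], [255, [1.62, 0, 5.57], [0, -0.192, 0]], [255, [1.65, 0, 6.09], [0, -0.21, 0]]]
end cmd [124.7 139.3] 16.0
```

>>> play_rows --rows '[[255, [0.25, 0, 0.5], [0, -0.02, 0]], [255, [0.45, 0, 0.95], [0, -0.035, 0]], [255, [0.65, 0, 1.45], [0, -0.055, 0]], [255, [0.85, 0, 1.95], [0, -0.07, 0]], [255, [1.0, 0, 2.45], [0, -0.09, 0]], [255, [1.15, 0, 2.95], [0, -0.105, 0]], [255, [1.3, 0, 3.45], [0, -0.12, 0]], [255, [1.4, 0, 4.0], [0, -0.14, 0]], [255, [1.5, 0, 4.5], [0, -0.155, 0]], [255, [1.55, 0, 5.05], [0, -0.175, 0]], [255, [1.6, 0, 5.55], [0, -0.19, 0]], [255, [1.65, 0, 6.1], [0, -0.21, 0]]]'

```text
clock: 10.08
eef_pos: [521.4, 68.4, 139.0]
tcp_rot: [3.141, -0.279, 1.73]
contact_force: [0.7, -0.2, 0.6]
opening: 0.001
```

```bash
python3 traj.py 148 170;python3 - <<'E'
from h import *
for n in ('side','scene'):
    img,d,P,c=cloud(n);
    if n!='wrist':
        img=img[120:270,220:420]; img=cv2.resize(img,None,fx=4,fy=4,interpolation=cv2.INTER_CUBIC)
    save(n+'7.png',img)
E
```

```text
meas 10.0833 [-75.8 124.5 139. ] a 16.0 F [ 0.7 -0.3  0.6] [-0.05  0.35  1.91  0.33  0.97 -0.41]
[[255, [0.14, 0, 0.45], [0, -0.016, 0]], [255, [0.25, 0, 0.93], [0, -0.032, 0]], [255, [0.34, 0, 1.4], [0, -0.048, 0]], [255, [0.41, 0, 1.88], [0, -0.064, 0]], [255, [0.46, 0, 2.37], [0, -0.08, 0]], [255, [0.5, 0, 2.85], [0, -0.096, 0]], [255, [0.53, 0, 3.33], [0, -0.112, 0]], [255, [0.54, 0, 3.82], [0, -0.128, 0]], [255, [0.53, 0, 4.3], [0, -0.144, 0]], [255, [0.51, 0, 4.79], [0, -0.16, 0]], [255, [0.47, 0, 5.27], [0, -0.176, 0]], [255, [0.42, 0, 5.75], [0, -0.192, 0]]]
end cmd [144.4  84.9] 5.0
```

View pics/side7.png

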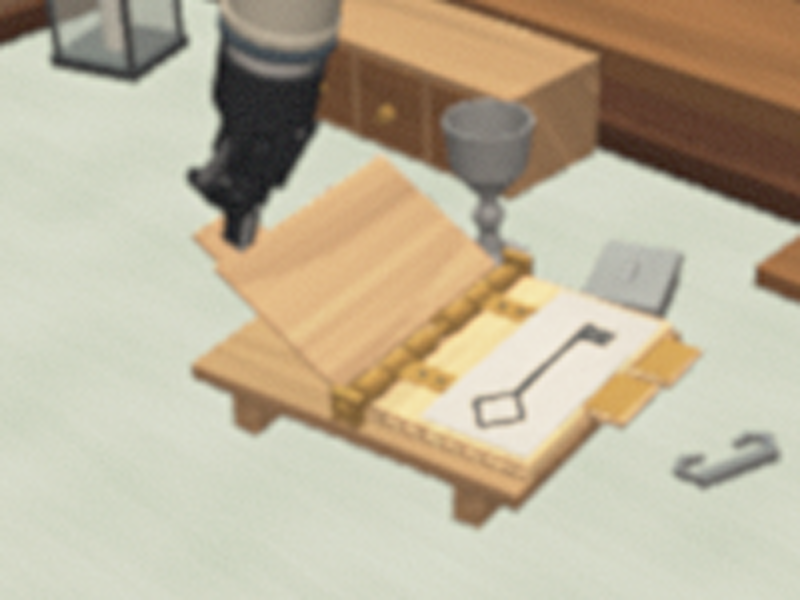

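View pics/scene7.png

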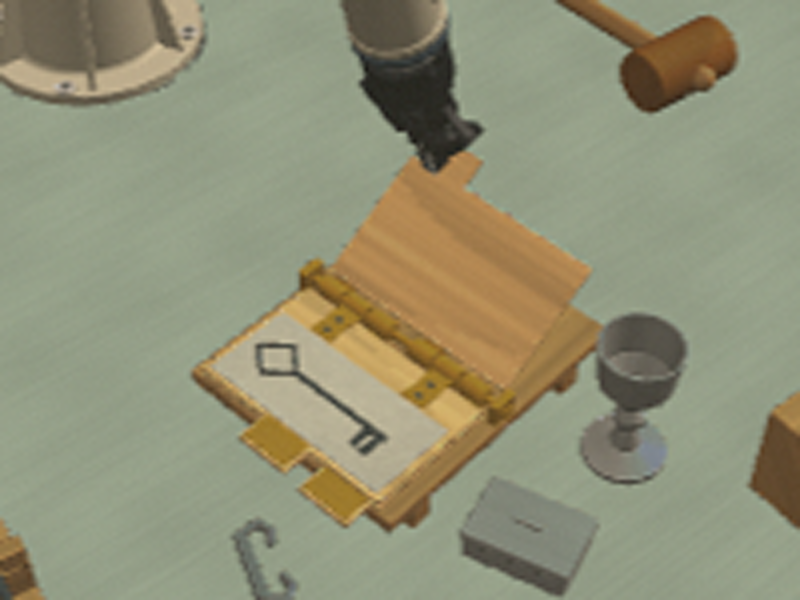

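The leaf is at about 148° with the tip on the tab's back. I'll press it further down.

>>> play_rows --rows '[[255, [0.15, 0, 0.45], [0, -0.015, 0]], [255, [0.25, 0, 0.95], [0, -0.03, 0]], [255, [0.35, 0, 1.4], [0, -0.05, 0]], [255, [0.4, 0, 1.9], [0, -0.065, 0]], [255, [0.45, 0, 2.35], [0, -0.08, 0]], [255, [0.5, 0, 2.85], [0, -0.095, 0]], [255, [0.5, 0, 3.3], [0, -0.11, 0]], [255, [0.5, 0, 3.8], [0, -0.13, 0]], [255, [0.5, 0, 4.3], [0, -0.145, 0]], [255, [0.5, 0, 4.8], [0, -0.16, 0]], [255, [0.45, 0, 5.3], [0, -0.175, 0]], [255, [0.4, 0, 5.75], [0, -0.19, 0]]]'

```text
clock: 11.18
eef_pos: [518.3, 87.8, 84.8]
tcp_rot: [3.141, -0.089, 1.73]
contact_force: [0.1, 0.4, -0.4]
opening: -0.003
```

```bash
python3 traj.py 170 180
```

```text
meas 11.1833 [-75.9 144.2  84.8] a 5.1 F [ 0.1  0.3 -0.4] [ 0.11  0.4   1.96  0.13  0.79 -0.14]
[[255, [0.03, 0, 0.21], [0, -0.009, 0]], [255, [0.04, 0, 0.44], [0, -0.017, 0]], [255, [0.04, 0, 0.66], [0, -0.024, 0]], [255, [0.05, 0, 0.88], [0, -0.031, 0]], [255, [0.04, 0, 1.1], [0, -0.039, 0]], [255, [0.04, 0, 1.32], [0, -0.046, 0]], [255, [0.03, 0, 1.54], [0, -0.053, 0]], [255, [0.02, 0, 1.76], [0, -0.06, 0]], [255, [0.01, 0, 1.98], [0, -0.068, 0]], [255, [-0.01, 0, 2.2], [0, -0.075, 0]], [255, [-0.03, 0, 2.42], [0, -0.082, 0]], [255, [-0.05, 0, 2.64], [0, -0.089, 0]]]
end cmd [146.   58.5] 0
```

>>> play_rows --rows '[[255, [0, 0, 0.2], [0, -0.01, 0]], [255, [0, 0, 0.45], [0, -0.02, 0]], [255, [0, 0, 0.65], [0, -0.025, 0]], [255, [0, 0, 0.9], [0, -0.03, 0]], [255, [0, 0, 1.1], [0, -0.04, 0]], [255, [0, 0, 1.3], [0, -0.045, 0]], [255, [0, 0, 1.55], [0, -0.055, 0]], [255, [0, 0, 1.75], [0, -0.06, 0]], [255, [0, 0, 2.0], [0, -0.07, 0]], [255, [0, 0, 2.2], [0, -0.075, 0]], [255, [0, 0, 2.4], [0, -0.08, 0]], [255, [0, 0, 2.6], [0, -0.09, 0]]]'

```text
clock: 12.18
eef_pos: [518.0, 89.9, 59.2]
tcp_rot: [3.141, -0.0, 1.73]
contact_force: [0.6, -0.5, 0.4]
opening: 0.0
```

>>> play_rows --rows '[[255, [0, 0, 0.1], [0, 0, 0]], [255, [0, 0, 0.2], [0, 0, 0]], [255, [0, 0, 0.2], [0, 0, 0]], [255, [0, 0, 0.2], [0, 0, 0]]]'

```text
clock: 12.52
eef_pos: [518.0, 90.1, 58.4]
tcp_rot: [3.141, -0.001, 1.73]
contact_force: [-4.8, -0.3, 14.1]
opening: 0.001
```

Run:
```python
from h import *
p,R,s=cur();print(inreg(p),s['contact_force'])
for n in ('side','scene'):
    img,d,P,c=cloud(n);
    Q=(P-C)@np.stack([ex,ey,ez],1)
    for lo in range(20,160,20):
        m=(np.abs(Q[...,0]-30)<50)&(Q[...,1]>lo)&(Q[...,1]<lo+20)&(Q[...,2]<200)&(Q[...,2]>20); print(n,lo,m.sum(),np.nanmedian(Q[m][:,2]).round(1) if m.sum() else None)
    img=img[120:270,220:420]; img=cv2.resize(img,None,fx=4,fy=4,interpolation=cv2.INTER_CUBIC)
    save(n+'8.png',img)
```

```text
[-75.8354394  146.42633894  58.36360632] [-4.82371329 -0.26291651 14.13402949]
side 20 106 56.4
side 40 114 55.9
side 60 105 55.9
side 80 103 56.4
side 100 101 56.2
side 120 97 56.4
side 140 7 55.1
scene 20 123 57.9
scene 40 114 57.6
scene 60 111 57.7
scene 80 109 57.6
scene 100 107 57.7
scene 120 115 57.6
scene 140 32 58.2
```

View pics/side8.png

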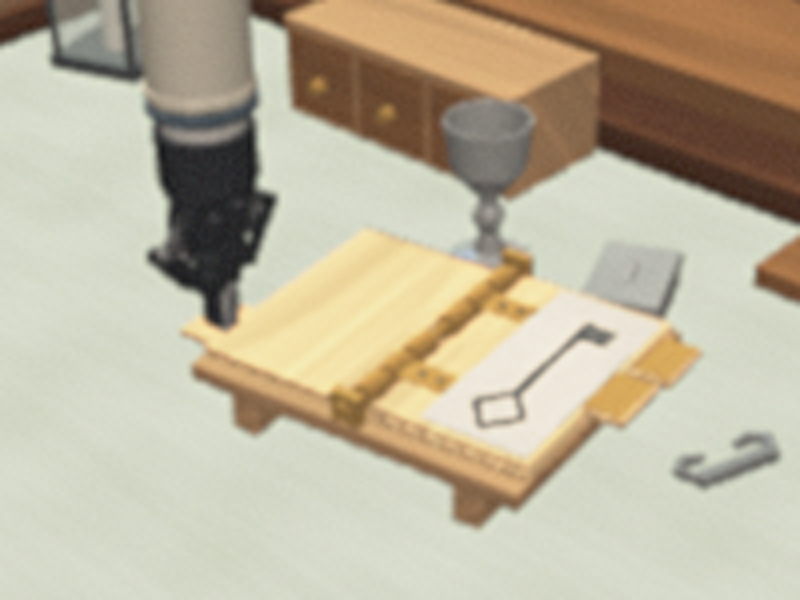

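The leaf is flat: its height is even from the rod to the tab, at about 57.7 mm with 58.5 expected, and the stop pushes back at 14 N. I'll retreat straight up, then check.

>>> play_rows --rows '[[255, [0, 0, -0.3], [0, 0, 0]], [255, [0, 0, -1], [0, 0, 0]], [255, [0, 0, -3], [0, 0, 0]], [255, [0, 0, -6], [0, 0, 0]], [255, [0, 0, -9], [0, 0, 0]], [255, [0, 0, -12], [0, 0, 0]], [255, [0, 0, -14], [0, 0, 0]], [255, [0, 0, -15], [0, 0, 0]], [255, [0, 0, -15], [0, 0, 0]], [255, [0, 0, -15], [0, 0, 0]], [255, [0, 0, -15], [0, 0, 0]], [255, [0, 0, -15], [0, 0, 0]]]'

```text
clock: 13.62
eef_pos: [516.9, 89.7, 205.7]
tcp_rot: [-3.139, -0.001, 1.73]
contact_force: [-0.3, -0.2, 0.7]
opening: -0.001
```

Run:
```python
from h import *
p,R,s=cur();print(s['clock'],inreg(p),s['contact_force'])
for n in ('side','scene'):
    img,d,P,c=cloud(n); save(n+'9.png',img)
    Q=(P-C)@np.stack([ex,ey,ez],1)
    for lo in (20,60,100,125,-50,-80,-120,-140):
        m=(np.abs(Q[...,0]+20)<50)&(Q[...,1]>lo)&(Q[...,1]<lo+20)&(Q[...,2]<150)&(Q[...,2]>20); print(n,lo,m.sum(),np.nanmedian(Q[m][:,2]).round(1) if m.sum() else None)
    old=np.load(f'/tmp/{n}.npz')['img'].astype(int); df=(np.abs(img.astype(int)-old).max(2)>40).astype(np.uint8)
    k,l,st,_=cv2.connectedComponentsWithStats(df); print([x.tolist() for x in st[1:] if x[4]>15])
```

```text
13.6167 [-77.02589623 146.24294847 205.71777697] [-0.26171815 -0.19719849  0.72163563]
side 20 117 56.2
side 60 112 55.9
side 100 106 56.0
side 125 94 56.2
side -50 124 62.3
side -80 133 63.5
side -120 140 64.0
side -140 146 63.8
[[0, 0, 103, 291, 13390], [21, 0, 9, 9, 40], [37, 0, 38, 23, 216], [195, 0, 96, 59, 2682], [84, 3, 9, 26, 51], [71, 15, 15, 21, 110], [184, 18, 29, 14, 166], [203, 30, 43, 23, 332], [35, 32, 4, 10, 23], [54, 37, 29, 39, 264], [245, 52, 36, 45, 1156], [67, 73, 30, 9, 121], [255, 94, 26, 23, 288], [0, 100, 4, 25, 54], [253, 106, 33, 54, 933], [274, 178, 68, 40, 1120], [98, 180, 63, 98, 3344], [340, 185, 14, 11, 63], [313, 188, 74, 38, 906], [36, 203, 4, 12, 28], [83, 202, 40, 37, 357], [266, 202, 7, 5, 18], [38, 214, 5, 5, 17], [40, 232, 9, 10, 36]]
scene 20 115 57.5
scene 60 109 57.7
scene 100 106 57.6
scene 125 101 57.4
scene -50 123 64.1
scene -80 126 65.5
scene -120 132 65.3
scene -140 141 65.3
[[209, 0, 18, 49, 392], [249, 0, 148, 146, 7132], [374, 0, 22, 21, 284], [201, 58, 77, 39, 1032], [203, 70, 18, 25, 274], [304, 169, 64, 49, 889], [266, 190, 75, 48, 820]]
```

View pics/scene9.png

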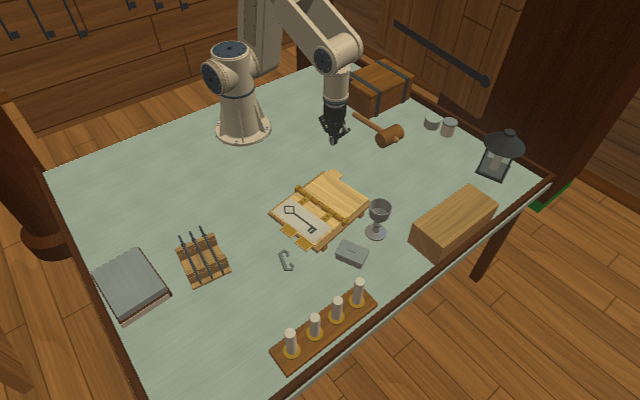

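View pics/side9.png

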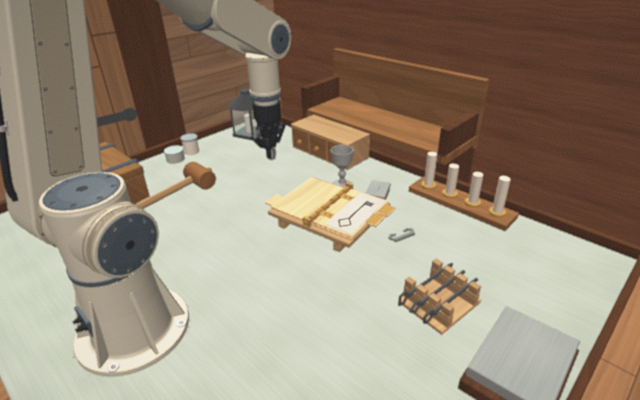

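The top leaf lies flat on the left after the release and the second leaf is down. The only changes from the first pictures are the register and the robot, so I'm handing in.

```bash
python3 -c "
from h import *
print(r.sign_off())"
```

```text
the job is handed in; nothing more can be done
None
```

The top leaf of the key register is turned and lies flat on the left half of its stand. The job was handed in at about 13.7 s of the 48 s allowed.

**The turn:** With the gripper shut, I slid the fingertips under the top leaf's tab. I pushed the leaf up and over the rod at about 0.4 rad/s with contact on its underside only, so nothing was pinched. Then I pressed it down until it stopped, at about 14 N, and withdrew straight up.

**Last checks, after letting go:**
- **Top leaf:** its height was even from the rod out to the edge. The scene camera gave about 57.5 mm and the side camera about 56 mm, against the expected 58.5 mm. The side camera also read about 2 mm low on the bare stand before the turn. The fingertip met the leaf at 58.4 mm.
- **Second leaf:** it lies down, with an even surface of 64 to 65 mm in the scene camera. I did not measure the third leaf separately, but its tab looks unmoved.
- **Everything else on the shelf:** comparing before and after pictures showed changes only at the register and where the arm moved, and no checks failed.

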